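Put the dry red board away in the rack

ROBOT

A 7-joint arm with a two-finger parallel gripper is mounted at the origin on a cart in front of the work surface, level with it; the furniture and walls round the work are solid. World frame = base frame: x ahead of the robot, y to its left, z up, the work surface at z = 0. Lengths are in m, angles in degrees, forces in N, time in s.
With the tool pointing down it reaches from about 0.4 to 0.85 m from the base axis. Payload 6.9 kg.
Tool frame: the origin (TCP) lies on the mounting face of the last link; the fingertips stand 173 mm ahead of it and the grasp point (between the pads) lies 155 mm ahead of it; z points along the fingers, y is the line along which they close (so a half turn about z gives the same grasp; the last joint's range is limited). The gripper opens to 85 mm and grips with 20 to 120 N. Pads are 22 mm wide; open, the fingers measure 114 mm over their backs; the gripper's body (76 mm by 85 mm) begins 54 mm behind the grasp point. The pads swing forward as they close: fully open they stand 13 mm farther back than shut.
Start: joints at [-66.32, 29.078, -13.613, 85.955, 7.202, 65.827, -8.869], TCP at [0.189, 0.596, 0.405] pointing down, gripper open.
Joint ranges: [-176.47, 176.47], [-13.61, 117.27], [-81.72, 77.17], [0.22, 143.17], [-87.28, 267.28], [10, 112.55], [-165.47, 165.47]. Speed limits (degrees/s): [136.94, 136.94, 180, 180, 180, 180, 180].

INTERFACE

Orientations are given as a 3x3 rotation matrix whose columns are the frame's x, y, z axes.
In Python, from cell import observe, vision, job gives the robot as it stands.
- The arm moves only by the tool play_rows, never from a script. Its arguments are lists of equal length, an entry for each row: "grip": the opening in per cent of the stroke, from 0 (shut) to 100 (fully open); "translation": the shift along the tool's x, y, z in cm, a list of three; "turn": the turn about the tool's z in degrees. In form: {"grip": [grip, ...], "translation": [[x, y, z], ...], "turn": [turn, ...]}. A call has 1 to 12 rows; each row shifts and turns the commanded pose from where the row before left it, along the tool's axes as they then stand; what a row does not reach is not made up. A row lasts 1/12 s, in which the tool goes at most 41.7 mm and 7.16 degrees, less where a joint would pass 70% of its speed; a pose out of reach is approached as far as the arm can. A call is refused whole if a number of a shift passes 4.17 or a number of a turn 7.16, either way. A call with a gripper value outside its range is refused whole. The fingers move at their own pace and stop on an object; "squeeze" is the grip in N (left out, the last holds). Time passes only in rows, so rows that do not move let the fingers close. It gives the time, the measured TCP pose, the force, the opening and the grip force at its end, in the units of the state.
- observe(): the state, without advancing time (a new reading comes with each control period).
- vision.snapshot(name): name is "side" or "top" or "wrist"; returns the picture (420x560x3 uint8, red, green, blue); there is no depth.
- vision.camera_model(name): a dict with "intrinsics" (3x3 intrinsics, pixels), "R" (3x3) and "t" (3): a world point X has camera coordinates R X + t; the wrist camera has in their place "hand_eye" (4x4, takes a point from camera to tool coordinates, whose origin is the TCP and whose axes are the flange's). Camera axes: x right, y down, z forward; pixel columns grow to the right and rows downward; lengths in m; the calibration is good to about 2 mm. A picture is of the moment at which its call begins: read the wrist's pose just before it. camera_model takes no time and is no camera call.
- job.hand_in(): hands the job in; it is judged then, once.
The state is a dict: "t": time; "joint_positions": joint angles; "dq": joint speeds; "joint_torque": joint torques, N m; "ee_pos": TCP position; "eef_rot": TCP orientation; "force": force on the tool from outside, world axes, zero at the start; "moment": the same for the moment, N m; "gripper_width": opening from 0.0 (shut) to 1.0 (fully open); "gripper_force": force on a finger pad.
Only numpy, scipy, OpenCV 4.12 (cv2) and the standard library are available. Lean on these libraries where they do the work, as an engineer would, in place of code of your own. Each camera call takes 0.05 s, during which the arm holds its last target. There are 200 camera calls.

TASK

The red board has dried: take it from its drip stand and put it away in the empty slot of the wooden rack, the one nearer the robot. Bring it in clearly tilted, lower edge first into the slot's mouth, then straighten it upright, seat it fully down on the slot's floor, roughly centred along the slot, and let go. Leave the blue board where it is.

Things in the scene. Friction and masses are not known exactly. Their poses are not given: they have to be found in the camera images.
- red_board_center (a point): Centre of the red plastic board: flat, 120 wide, 130 tall, 10 mm thick, 0.15 kg; x across its thickness, y along the width, z up to its upper edge. It starts leaning 20 degrees, top away from the robot (+x), in a fixed grey drip stand with steel uprights on its +x face up to 71 mm from the lower edge and an 11 mm lip on the other; the upper 55 mm are free to pinch across the thickness.
- red_board_edge (a point): Middle of the red board's lower edge: 65 mm below its centre along its own z; same axes as the centre.
- blue_board_center (a point): Centre of the blue plastic board, of the same size and axes as the red one, leaning in its own like drip stand; to be left alone.
- rack_slot (a point): Floor centre of the wooden rack's empty slot, 12 mm above the worktop (rack fixed, 150 x 150 mm, 60 mm high). x across the slot, y along it, z up. Slot 48 mm deep, 150 mm long, ends open; 16 mm wide over the lower 28 mm, then chamfered to 40 mm at the mouth. 80 mm behind it (+x) the other slot holds a dark wooden board that reaches 80 mm above this point.
Things that resemble listed ones, but are neither listed nor needed, are in the scene too. There is more than one size of the part that bears red_board_center; the job needs the larger.

How it is judged (in metres and radians):
On the way:
1. the red board's lower edge is inside the mouth of the empty slot while the board is tilted by more than 9 degrees (z of red_board_edge in the frame of rack_slot between 0.004 and 0.047 m and x of red_board_edge in the frame of rack_slot between -0.02 and 0.02 m and y of red_board_edge in the frame of rack_slot between -0.04 and 0.04 m and angle between red_board_center's own z axis and vertical above 0.157 rad), for 0.1 s.
At the end, for the whole second after the job is handed in: The red board stands in the empty slot, its lower edge on the slot's floor (within 6 mm) and within 25 mm of the middle along the slot, upright within 15 degrees (the slot's own play included), at rest; the blue board is within 20 mm of where it was (z of red_board_edge in the frame of rack_slot below 0.006 m and x of red_board_edge in the frame of rack_slot between -0.01 and 0.01 m and y of red_board_edge in the frame of rack_slot between -0.025 and 0.025 m and angle between red_board_center's own z axis and vertical below 0.26 rad and angle between the x axis of red_board_center and the x axis of rack_slot, either way round below 0.3 rad and linear speed of red_board below 0.03 m/s and distance of blue_board_center from where it was at the start of the episode below 0.02 m); the robot touches nothing.
It fails at once if the blue board is moved by more than 20 mm (distance of blue_board_center from where it was at the start of the episode above 0.02 m).
It also fails if it takes over 48 s, if anything falls off the work surface, if the arm or the gripper's body presses on something with over 40 N, if the wrist force passes 120 N, or if a joint passes its speed limit or range.

## Working session

There is one attempt and no reset: what is moved stays moved. The work goes in short steps, Python scripts to look and compute and a tool call to move; the robot and the scene stay as the last step left them, time stands still between calls to the robot, and variables do not carry over. Pictures are saved under pics/ and viewed, at most 14 in all, crops included, and the job is handed in when it is done.

Besides the shell and the picture viewer there is one more tool, called after "Request:" as name(argument=value, ...), one argument or row to a line, values as JSON. play_rows: Moves the arm, as the interface text tells. Its arguments: {"type":"object","properties":{"grip":{"type":"array","items":{"type":"number"}},"translation":{"type":"array","items":{"type":"array","items":{"type":"number"}}},"turn":{"type":"array","items":{"type":"number"}},"squeeze":{"type":"number"}},"required":["grip","translation","turn"]}

```bash
mkdir -p pics; python3 - <<'E'
from cell import observe, vision, job
import cv2, numpy as np
for n in ("side","top"):
    im=vision.snapshot(n); cv2.imwrite(f"pics/{n}0.png",im[:,:,::-1]); m=vision.camera_model(n)
    print(n,np.round(m["intrinsics"],1).tolist(),np.round(m["R"],3).tolist(),np.round(m["t"],3).tolist(), "C",np.round(-np.array(m["R"]).T@m["t"],3))
m=vision.camera_model("wrist");print(np.round(m["hand_eye"],3).tolist())
s=observe();print(s["t"],np.round(s["eef_rot"],3).tolist(),s["ee_pos"])
E
```

```text
side [[532.4, 0.0, 283.4], [0.0, 532.4, 208.1], [0.0, 0.0, 1.0]] [[0.827, -0.562, -0.011], [-0.271, -0.38, -0.884], [0.493, 0.734, -0.466]] [-0.383, 0.243, 1.035] C [-0.128 -0.884  0.693]
top [[474.4, 0.0, 284.0], [0.0, 474.4, 203.7], [0.0, 0.0, 1.0]] [[0.028, -1.0, -0.007], [-0.982, -0.027, -0.185], [0.185, 0.012, -0.983]] [0.032, 0.507, 1.104] C [0.292 0.031 1.179]
[[0.001, -0.955, -0.297, 0.076], [1.0, 0.001, -0.0, 0.001], [0.0, -0.297, 0.955, 0.03], [0.0, 0.0, 0.0, 1.0]]
0.1 [[-0.953, 0.303, -0.0], [0.303, 0.953, -0.002], [-0.0, -0.002, -1.0]] [0.18938332 0.59543708 0.40389251]
```

View pics/side0.png

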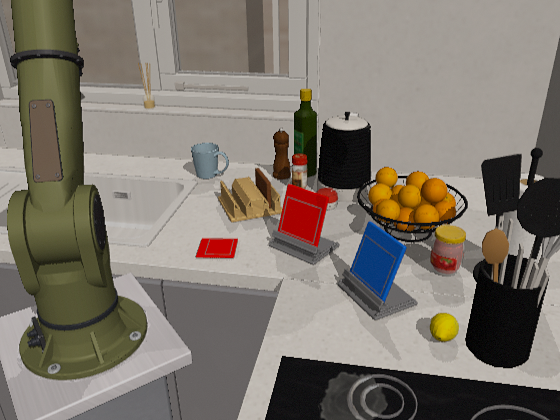

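View pics/top0.png

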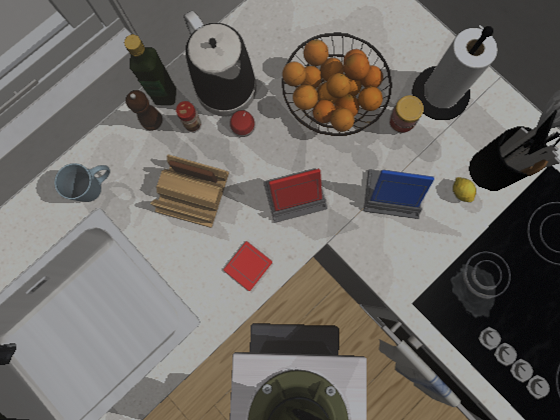

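The top view shows the red board in its stand at (297,190), with the blue one at (402,190). The rack is at (190,190), and a loose, smaller red plate lies at (247,266). In the side view the red board is at (302,218), the small plate at (217,248) and the rack at (250,195).

Things that could be taken for the red board:
- small flat red plate, top (247,266)
- red lids, top (242,123) and (187,112)
- blue board, top (402,190)

I choose the stand-held red one at (297,190).

```bash
cat > h.py <<'E'
import cv2, numpy as np
from cell import observe, vision, job
M={n:{k:np.array(v) for k,v in vision.camera_model(n).items()} for n in ("side","top")}
def ray(n,p):
    m=M[n]; d=m["R"].T@np.linalg.inv(m["intrinsics"])@np.array([p[0],p[1],1.]); return -m["R"].T@m["t"], d/np.linalg.norm(d)
def plane(n,p,z):
    c,d=ray(n,p); return c+d*(z-c[2])/d[2]
def tri(ps,pt):
    c1,d1=ray("side",ps); c2,d2=ray("top",pt)
    s=np.linalg.lstsq(np.c_[d1,-d2],c2-c1,rcond=None)[0]; a=c1+s[0]*d1;b=c2+s[1]*d2
    return (a+b)/2, np.linalg.norm(a-b)
def red(im):
    h=cv2.cvtColor(im,cv2.COLOR_RGB2HSV); return (((h[...,0]<6)|(h[...,0]>174))&(h[...,1]>170)&(h[...,2]>70)).astype(np.uint8)
def blobs(m,amin=200):
    n,l,st,c=cv2.connectedComponentsWithStats(m)
    return [((l==i).astype(np.uint8),st[i],c[i]) for i in range(1,n) if st[i,4]>amin]
E
python3 - <<'E'
from h import *
for n in ("side","top"):
    im=cv2.imread(f"pics/{n}0.png")[:,:,::-1].copy()
    for b,st,c in blobs(red(im)):
        k=cv2.findContours(b,0,2)[0][0]
        q=cv2.approxPolyDP(cv2.convexHull(k),4,True)[:,0]
        print(n,st[4],c.round(),q.tolist())
a=cv2.imread("pics/top0.png")[145:230,145:335]; b=cv2.imread("pics/side0.png")[160:270,210:345]
a=cv2.resize(a,None,fx=4,fy=4,interpolation=2)
b=cv2.resize(b,None,fx=2.36,fy=2.36,interpolation=2)
c=np.zeros((600,800,3),np.uint8); c[:340,:760]=a; c[340:600,:b.shape[1]]=b[:260]
cv2.imwrite("pics/crop0.png",c)
b=cv2.imread("pics/side0.png")[160:230,210:290]; cv2.imwrite("pics/crop1.png",cv2.resize(b,None,fx=8,fy=8,interpolation=2))
E
```

```text
side 2093 [305. 212.] [[288, 184], [336, 193], [317, 246], [278, 230]]
side 666 [217. 248.] [[237, 239], [232, 257], [196, 256], [202, 239]]
side 204 [443. 263.] [[433, 253], [455, 259], [454, 269], [437, 267]]
top 335 [246. 271.] [[271, 262], [249, 290], [224, 269], [246, 242]]
top 589 [249. 264.] [[245, 248], [266, 263], [252, 280], [232, 264]]
```

View pics/crop0.png

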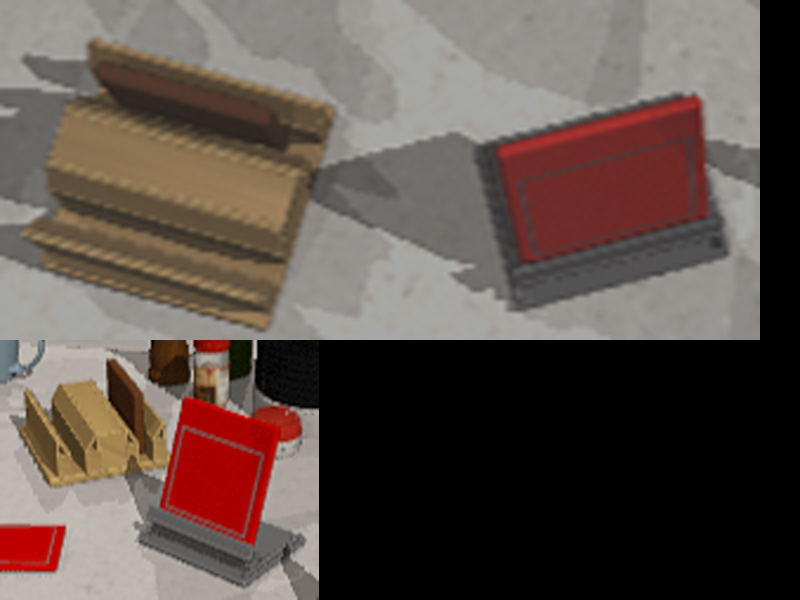

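View pics/crop1.png

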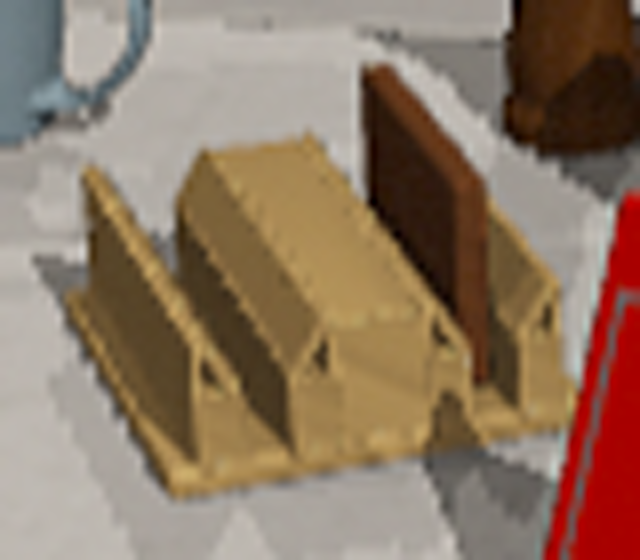

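```bash
python3 - <<'E'
from h import *
P={k:plane("side",p,.06) for k,p in dict(fn=(234.6,203.4),ff=(221,180.9),mn=(250.6,200.6),mf=(235.6,178.8)).items()}
for k in P: print(k,P[k].round(4))
print("len",np.linalg.norm(P['fn']-P['ff']),np.linalg.norm(P['mn']-P['mf']),"w",np.linalg.norm(P['fn']-P['mn']))
c=sum(P.values())/4; d=P['ff']+P['mf']-P['fn']-P['mn']; print("slot",c.round(4),"yaw of y",np.degrees(np.arctan2(-d[0],d[1])))
q=lambda x,y:(145+x/4,145+y/4)
T={k:plane("top",q(*p),.06) for k,p in dict(fn=(272,300),ff=(25,235)).items()}
for k in T: print("top",k,T[k].round(4))
for s,t in(((288,184),(270,181.8)),((336,193),(319.5,168.8))):
    a,e=tri(s,t); print("red top corner",a.round(4),e)
# lower front corners in top view at lip
m=M["top"]
for X in (c,):
    x=m["R"]@X+m["t"];x=m["intrinsics"]@x;print("slot in top px",(x[:2]/x[2]).round(1))
E
```

```text
fn [0.4526 0.2087 0.06  ]
ff [0.4901 0.3526 0.06  ]
mn [0.4949 0.1983 0.06  ]
mf [0.5309 0.3409 0.06  ]
len 0.14865183062329823 0.14703611642926948 w 0.043487960991932494
slot [0.4921 0.2751 0.06  ] yaw of y -14.389005042043456
top fn [0.4589 0.2137 0.06  ]
top ff [0.4944 0.3646 0.06  ]
red top corner [0.5344 0.0782 0.1438] 0.004356674761434492
red top corner [ 0.5752 -0.0376  0.1512] 0.017746210232654904
slot in top px [188.3 205.7]
```

The side contour had merged with the red lid behind the board, so I'm redoing the right corner from the crop, at side (328,197). The small plate is lying flat, so the stand-held board is the one to take.

```bash
cat >> h.py <<'E'
def totool(target,ang=None):
    "shift in cm in tool axes to reach TCP target; turn (deg, tool z) to bring tool y to world angle ang"
    s=observe(); R=np.array(s["eef_rot"]); p=np.array(s["ee_pos"])
    a0=np.degrees(np.arctan2(R[1,1],R[0,1]))
    out={"p":p.round(4).tolist(),"yang":round(a0,2),"t":s["t"],"shift":(R.T@(np.array(target)-p)*100).round(2).tolist(),"grip":(s["gripper_width"],s["gripper_force"]),"F":np.round(s["force"],1).tolist()}
    if ang is not None:
        out["turn"]=round(a0-ang,2); r=np.radians(ang); c,n=np.cos(r),np.sin(r)
        out["shift_after_turn"]=(np.array([[-n,c,0],[c,n,0],[0,0,-1]]).T@np.eye(3)@(np.array(target)-p)*100)
        out["shift_after_turn"]=(np.c_[[-n,c,0],[c,n,0],[0,0,-1]].T@(np.array(target)-p)*100).round(2).tolist()
    return out
E
python3 - <<'E'
from h import *
C=[]
for s,t in(((287.7,184.5),(270,181.8)),((328,197),(319.5,168.8))):
    a,e=tri(s,t); C.append(a); print("red top corner",a.round(4),e)
d=C[0]-C[1]; yaw=np.degrees(np.arctan2(-d[0],d[1])); print(np.linalg.norm(d),yaw)
mid=(C[0]+C[1])/2; print(mid)
print(totool([mid[0]-.01,mid[1],.38],yaw))
E
```

```text
red top corner [0.5343 0.0784 0.1425] 0.005318485226421084
red top corner [ 0.5684 -0.0327  0.1437] 0.0022327138293550233
0.11623083656060376 17.0567233277684
[0.55135736 0.0228879  0.14308446]
{'p': [0.1894, 0.5954, 0.4039], 'yang': np.float64(72.36), 't': 0.1, 'shift': [-50.89, -43.89, 2.47], 'grip': (0.9976121799704363, 0.0), 'F': [0.8, 0.3, -0.4], 'turn': np.float64(55.3), 'shift_after_turn': [-65.06, 16.86, 2.39]}
```

Request:
play_rows(
  grip=[100,100,100,100,100,100,100,100,100,100,100,100],
  translation=[
    [0,0,0],
    [0,0,0],
    [0,0,0],
    [0,0,0],
    [0,0,0],
    [0,0,0],
    [0,0,0],
    [0,0,0],
    [-3.6,0.95,0.1],
    [-3.6,0.95,0.1],
    [-3.6,0.95,0.1],
    [-3.6,0.95,0.1],
  ],
  turn=[6.9,6.9,6.9,6.9,6.9,6.9,6.9,6.9,0,0,0,0],
)

```text
t: 1.1
ee_pos: [0.2686, 0.4677, 0.4002]
eef_rot: [[-0.296, 0.955, -0.0], [0.955, 0.296, -0.001], [-0.001, -0.001, -1.0]]
force: [0.4, 0.1, 0.2]
gripper_width: 1.002
gripper_force: 0.0
```

Request:
play_rows(
  grip=[100,100,100,100,100,100,100,100,100,100,100,100],
  translation=[
    [-3.6,0.95,0.1],
    [-3.6,0.95,0.1],
    [-3.6,0.95,0.1],
    [-3.6,0.95,0.1],
    [-3.6,0.95,0.1],
    [-3.6,0.95,0.1],
    [-3.6,0.95,0.1],
    [-3.6,0.95,0.1],
    [-3.6,0.95,0.1],
    [-3.6,0.95,0.1],
    [-3.6,0.95,0.1],
    [-3.6,0.95,0.1],
  ],
  turn=[0,0,0,0,0,0,0,0,0,0,0,0],
)

```text
t: 2.1
ee_pos: [0.5051, 0.0884, 0.3885]
eef_rot: [[-0.295, 0.955, -0.0], [0.955, 0.295, -0.0], [0.0, -0.0, -1.0]]
force: [0.5, 2.0, -0.7]
gripper_width: 0.996
gripper_force: 0.0
```

Request:
play_rows(
  grip=[100,100,100,100],
  translation=[
    [-3.6,0.95,0.1],
    [-3.6,0.95,0.1],
    [0,0,0],
    [0,0,0],
  ],
  turn=[0,0,0,0],
)

```text
t: 2.43
ee_pos: [0.5445, 0.0245, 0.386]
eef_rot: [[-0.291, 0.957, -0.001], [0.957, 0.291, -0.001], [-0.001, -0.001, -1.0]]
force: [-0.2, 1.0, -0.4]
gripper_width: 0.998
gripper_force: 0.0
```

```bash
python3 - <<'E'
from h import *
s=observe(); im=vision.snapshot("wrist"); cv2.imwrite("pics/w1.png",im[:,:,::-1])
np.save("w1.npy",np.r_[np.array(s["eef_rot"]).ravel(),s["ee_pos"]])
print(totool([.5414,.0229,.38],17.06), s["joint_positions"])
m=vision.camera_model("wrist");print(np.round(m["intrinsics"],1).tolist())
for b,st,c in blobs(red(im)):
    print(st[4],c.round(),cv2.approxPolyDP(cv2.convexHull(cv2.findContours(b,0,2)[0][0]),5,True)[:,0].tolist())
E
```

```text
{'p': [0.544, 0.0264, 0.3861], 'yang': np.float64(17.06), 't': 2.4833, 'shift': [-0.26, -0.35, 0.61], 'grip': (0.999001358108947, 0.0), 'F': [-0.3, 1.2, -0.4], 'turn': np.float64(-0.0), 'shift_after_turn': [-0.26, -0.35, 0.61]} [-12.73937669  23.03273775  11.02176796  99.96867092  -5.01686257
  57.53545668  17.0128909 ]
[[360.0, 0.0, 280.2], [0.0, 360.0, 201.6], [0.0, 0.0, 1.0]]
1526 [129.  31.] [[180, 8], [112, 66], [57, 0], [177, 0]]
2614 [114.  17.] [[165, 0], [110, 50], [67, 0]]
3583 [527.  88.] [[551, 56], [559, 65], [553, 104], [529, 120], [499, 119], [491, 100], [503, 72], [526, 55]]
5103 [282. 207.] [[238, 116], [299, 130], [290, 306], [240, 236]]
3314 [255. 192.] [[240, 128], [268, 139], [268, 270], [242, 232]]
```

View pics/w1.png

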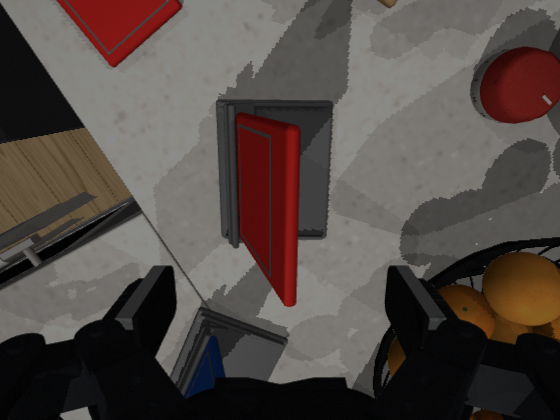

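```bash
cat >> h.py <<'E'
def wplane(pose,p,z):
    m=vision.camera_model("wrist"); R=pose[:9].reshape(3,3); H=np.array(m["hand_eye"])
    c=R@H[:3,3]+pose[9:]; d=R@H[:3,:3]@np.linalg.inv(np.array(m["intrinsics"]))@[p[0],p[1],1.]
    return c+d*(z-c[2])/d[2]
E
python3 - <<'E'
from h import *
po=np.load("w1.npy")
A=wplane(po,(299,129),.143);B=wplane(po,(294,304),.143);mid=(A+B)/2;d=A-B
print(A,B,np.linalg.norm(d),np.degrees(np.arctan2(-d[0],d[1])))
print("back mid",mid, "tool",totool(np.r_[mid[:2],.38])["shift"])
for p in((221,237),(217,100),(331,103),(326,238)): print(wplane(po,p,.01).round(4))
E
```

```text
[0.53935746 0.07993257 0.143     ] [ 0.57196289 -0.03263841  0.143     ] 0.11719786256167661 16.153307330033652
back mid [0.55566018 0.02364708 0.143     ] tool [-0.61, 1.04, 0.61]
[ 0.5061 -0.0601  0.01  ]
[0.4691 0.0718 0.01  ]
[0.5708 0.0999 0.01  ]
[ 0.6107 -0.0294  0.01  ]
```

The wrist view agrees with the two-view estimate: the top edge runs from (299,129) to (294,304), 117 mm long, and the yaw is within 1°. Now I'll descend so the fingertips overlap the top 30 mm, then grip gently.

Request:
play_rows(
  grip=[100,100,100,100,100,100,100,100],
  translation=[
    [-0.6,0.05,0],
    [0,0,2],
    [0,0,2],
    [0,0,2],
    [0,0,2],
    [0,0,1],
    [0,0,1],
    [0,0,0],
  ],
  turn=[0,0,0,0,0,0,0,0],
)

```text
t: 3.15
ee_pos: [0.5457, 0.0221, 0.2853]
eef_rot: [[-0.296, 0.955, -0.002], [0.955, 0.296, 0.0], [0.001, -0.002, -1.0]]
force: [-0.2, 0.2, 0.8]
gripper_width: 1.003
gripper_force: 0.0
```

Request:
play_rows(
  grip=[0,0,0,0,0,0,0,0,0,0],
  translation=[
    [0,0,0],
    [0,0,0],
    [0,0,0],
    [0,0,0],
    [0,0,0],
    [0,0,0],
    [0,0,0],
    [0,0,0],
    [0,0,0],
    [0,0,0],
  ],
  turn=[0,0,0,0,0,0,0,0,0,0],
  squeeze=25,
)

```text
t: 3.98
ee_pos: [0.546, 0.0211, 0.2876]
eef_rot: [[-0.295, 0.956, -0.0], [0.956, 0.295, 0.0], [0.0, -0.0, -1.0]]
force: [-2.3, 0.4, 8.6]
gripper_width: 0.244
gripper_force: 23.0
```

```bash
python3 - <<'E'
from h import *
a=vision.snapshot("side")[130:270,210:400]; cv2.imwrite("pics/s2.png",cv2.resize(a,None,fx=4,fy=4,interpolation=2)[:,:,::-1])
print(totool([0,0,0]))
E
```

```text
{'p': [0.5459, 0.0211, 0.2876], 'yang': np.float64(17.15), 't': 4.0333, 'shift': [14.07, -52.78, 28.77], 'grip': (0.24340405289749217, 22.978490798268467), 'F': [-3.0, -0.4, 9.1]}
```

View pics/s2.png

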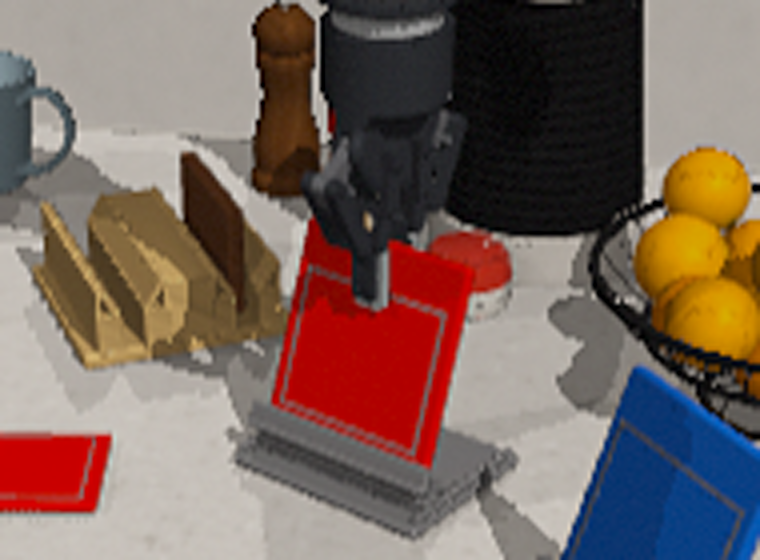

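The side view shows the pads closed on the top of the red board at (370,290 in the crop). It is still leaning in the stand, and the 20.7 mm opening fits a 20° lean. I'll lift along the lean.

Request:
play_rows(
  grip=[0,0,0,0,0,0,0,0,0,0,0,0],
  translation=[
    [0,0.2,-0.55],
    [0,0.34,-0.94],
    [0,0.34,-0.94],
    [0,0.34,-0.94],
    [0,0.34,-0.94],
    [0,0.34,-0.94],
    [0,0.34,-0.94],
    [0,0.34,-0.94],
    [0,0.34,-0.94],
    [0,0.2,-1.5],
    [0,0,-2],
    [0,0,0],
  ],
  turn=[0,0,0,0,0,0,0,0,0,0,0,0],
)

```text
t: 5.03
ee_pos: [0.5769, 0.0304, 0.4058]
eef_rot: [[-0.295, 0.956, 0.005], [0.956, 0.295, 0.0], [-0.001, 0.005, -1.0]]
force: [0.7, 0.2, -1.0]
gripper_width: 0.108
gripper_force: 26.4
```

```bash
python3 - <<'E'
from h import *
a=vision.snapshot("side")[90:270,210:400]; a=cv2.resize(a,None,fx=3,fy=3,interpolation=2)[:,:,::-1]; cv2.imwrite("pics/s3.png",a)
s=observe();np.save("w3.npy",np.r_[np.array(s["eef_rot"]).ravel(),s["ee_pos"]])
cv2.imwrite("pics/w3.png",vision.snapshot("wrist")[:,:,::-1]); cv2.imwrite("pics/t3.png",vision.snapshot("top")[:,:,::-1])
print(totool([0.495,.277,0.36],-14.4))
E
```

```text
{'p': [0.5758, 0.0306, 0.4019], 'yang': np.float64(17.16), 't': 5.1833, 'shift': [25.93, -0.44, 4.2], 'grip': (0.10915856236888344, 26.35893166065216), 'F': [-0.2, -0.7, -1.6], 'turn': np.float64(31.56), 'shift_after_turn': [21.86, -13.95, 4.19]}
```

View pics/s3.png

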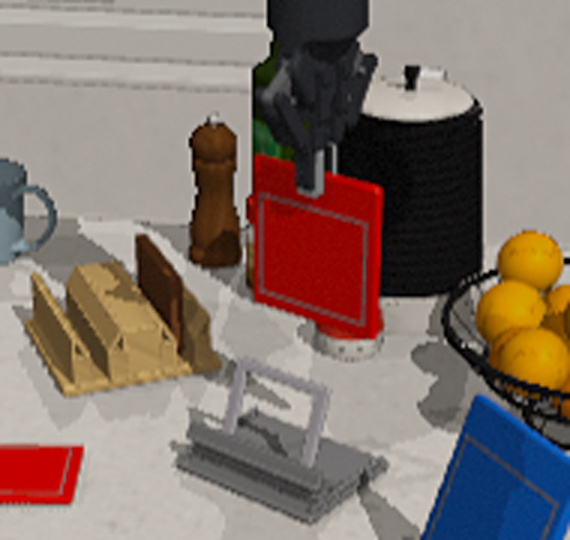

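The board is out of the stand and hangs upright between the pads, with a 9.3 mm opening. Its corners in the crop are (255,155), (383,187), (253,303) and (381,338). Next I'll measure its place in the hand.

```bash
python3 - <<'E'
from h import *
po=np.load("w3.npy");R=po[:9].reshape(3,3);p=po[9:]
for q in((255,156),(383,187),(253,303),(381,338)):
    c,d=ray("side",(210+q[0]/3,90+q[1]/3)); c=R.T@(c-p); d=R.T@d
    s=(-.005-c[1])/d[1]; print((c+s*d).round(4))
E
```

```text
[ 0.056 -0.005  0.159]
[-0.064  -0.005   0.1562]
[ 0.0587 -0.005   0.2884]
[-0.0672 -0.005   0.2816]
```

Request:
play_rows(
  grip=[0,0,0,0,0,0,0,0,0,0,0,0],
  translation=[
    [0,0,0],
    [0,0,0],
    [0,0,0],
    [0,0,0],
    [0,0,0],
    [0,0,0],
    [1.5,-1,0],
    [2.5,-1.6,0],
    [2.5,-1.6,0],
    [2.5,-1.6,0],
    [2.5,-1.6,0],
    [2.5,-1.6,0],
  ],
  turn=[4,6,6,6,6,3.5,0,0,0,0,0,0],
)

```text
t: 6.18
ee_pos: [0.5225, 0.1897, 0.4011]
eef_rot: [[0.248, 0.969, -0.002], [0.969, -0.248, -0.001], [-0.001, -0.002, -1.0]]
force: [0.4, 0.5, -1.5]
gripper_width: 0.108
gripper_force: 26.4
```

Request:
play_rows(
  grip=[0,0,0,0,0,0,0,0],
  translation=[
    [2.5,-1.6,0],
    [2.5,-1.6,0],
    [2,-1,0],
    [1,-0.4,0],
    [0.5,0,0],
    [0,0,0],
    [0,0,0],
    [0,0,0],
  ],
  turn=[0,0,0,0,0,0,0,0],
)

```text
t: 6.85
ee_pos: [0.5008, 0.2802, 0.4022]
eef_rot: [[0.25, 0.968, 0.0], [0.968, -0.25, -0.001], [-0.001, 0.0, -1.0]]
force: [0.9, -0.8, -0.7]
gripper_width: 0.107
gripper_force: 26.3
```

```bash
python3 - <<'E'
from h import *
s=observe();np.save("w4.npy",np.r_[np.array(s["eef_rot"]).ravel(),s["ee_pos"]])
w=vision.snapshot("wrist")[:,:,::-1]; cv2.imwrite("pics/w4.png",w); t=vision.snapshot("side")[:,:,::-1]; cv2.imwrite("pics/s4.png",t)
c=np.zeros((600,780,3),np.uint8); c[:300,:400]=cv2.resize(w,(400,300)); c[300:,:400]=0
b=cv2.resize(t[110:230,190:320],None,fx=2.9,fy=2.9,interpolation=2); c[:b.shape[0],400:400+b.shape[1]]=b
b=cv2.resize(w[80:330,130:430],None,fx=1.19,fy=1.19); c[302:302+b.shape[0],:b.shape[1]]=b
cv2.imwrite("pics/c4.png",c)
print(totool([0.495,.277,0.40],-14.4))
E
```

```text
{'p': [0.5006, 0.2806, 0.4025], 'yang': np.float64(-14.48), 't': 6.95, 'shift': [-0.49, -0.45, 0.25], 'grip': (0.11124081663460914, 26.349789798259735), 'F': [-1.0, 0.1, -1.1], 'turn': np.float64(-0.08), 'shift_after_turn': [-0.49, -0.45, 0.25]}
```

View pics/w4.png

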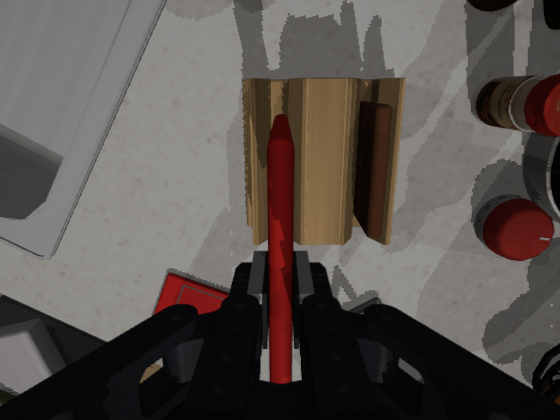

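The wrist view shows the rack aligned with the hand. The slot mouth lies between crest columns 258 and 302, and the rack ends are at rows 78 and 243. The board is edge-on over it at column 281.

```bash
python3 - <<'E'
from h import *
po=np.load("w4.npy");R=po[:9].reshape(3,3);p=po[9:]
w=cv2.imread("pics/w4.png")
for r in (95,110): print(r,w[r,240:312:2].sum(1).tolist())
for q in((258,243),(302,243),(302,78),(247,78),(347,243),(405,78)):
    X=wplane(po,q,.06); print(q,X.round(4),"tool",(R.T@(X-p)*100).round(2))
E
```

```text
95 [372, 340, 190, 180, 181, 206, 162, 166, 118, 123, 127, 130, 125, 130, 156, 175, 294, 286, 287, 276, 238, 218, 117, 126, 123, 160, 166, 163, 163, 167, 161, 182, 247, 283, 280, 286]
110 [374, 334, 224, 181, 178, 200, 163, 171, 125, 124, 127, 130, 126, 129, 134, 145, 297, 255, 256, 252, 242, 197, 120, 118, 157, 161, 167, 165, 162, 169, 163, 209, 259, 309, 279, 289]
(258, 243) [0.4653 0.2258 0.06  ] tool [-6.11 -2.08 34.23]
(302, 243) [0.5054 0.2154 0.06  ] tool [-6.11  2.06 34.23]
(302, 78) [0.5396 0.3585 0.06  ] tool [ 8.59  1.79 34.21]
(247, 78) [0.4959 0.3697 0.06  ] tool [ 8.59 -2.72 34.21]
(347, 243) [0.5465 0.2048 0.06  ] tool [-6.11  6.3  34.23]
(405, 78) [0.6214 0.3374 0.06  ] tool [ 8.6  10.23 34.22]
```

Request:
play_rows(
  grip=[0,0,0,0,0,0,0,0,0,0],
  translation=[
    [0.6,-0.3,0],
    [0,0,1],
    [0,0,1],
    [0,0,1],
    [0,0,1],
    [0,0,1],
    [0,0,1],
    [0,0,1],
    [0,0,0],
    [0,0,0],
  ],
  turn=[0,0,0,0,0,0,0,0,0,0],
)

```text
t: 7.78
ee_pos: [0.4985, 0.2887, 0.3317]
eef_rot: [[0.248, 0.969, -0.001], [0.969, -0.248, -0.001], [-0.001, -0.001, -1.0]]
force: [-0.1, 0.7, -0.8]
gripper_width: 0.108
gripper_force: 26.3
```

```bash
python3 - <<'E'
from h import *
t=vision.snapshot("side")[:,:,::-1]; cv2.imwrite("pics/s5.png",cv2.resize(t[110:220,205:300],None,fx=5,fy=5,interpolation=2))
print(totool([0.495,.277,0.40],-14.4))
E
```

```text
{'p': [0.4987, 0.2888, 0.3323], 'yang': np.float64(-14.34), 't': 7.8333, 'shift': [-1.23, -0.07, -6.77], 'grip': (0.10613223192715641, 26.318643987178802), 'F': [0.3, -0.8, -0.2], 'turn': np.float64(0.06), 'shift_after_turn': [-1.23, -0.07, -6.77]}
```

View pics/s5.png

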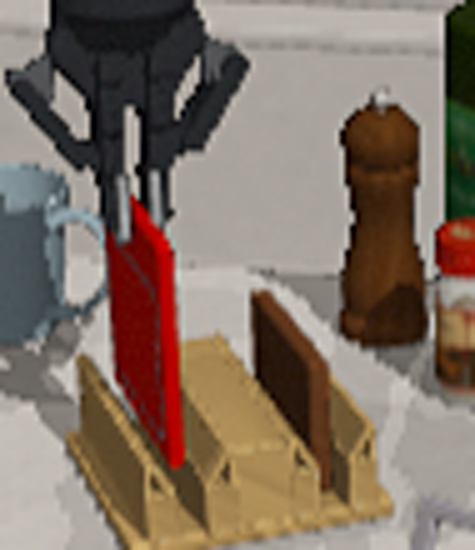

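The side view shows the board's lower edge entering the mouth between the front wall and the middle block. Its near corner is at crop (178,465), about 15 mm inside the near end. I'll lower it a little more, then pull the hand back towards the robot so the front wall tilts the board.

Request:
play_rows(
  grip=[0,0,0,0,0],
  translation=[
    [0,0,0.4],
    [0,0,0.4],
    [0,0,0.3],
    [0,0,0],
    [0,0,0],
  ],
  turn=[0,0,0,0,0],
)

```text
t: 8.25
ee_pos: [0.4986, 0.2887, 0.3212]
eef_rot: [[0.248, 0.969, -0.0], [0.969, -0.248, -0.0], [-0.0, -0.0, -1.0]]
force: [0.2, 0.9, -1.1]
gripper_width: 0.107
gripper_force: 26.4
```

Request:
play_rows(
  grip=[0,0,0,0,0,0],
  translation=[
    [0,-0.4,0],
    [0,-0.4,0],
    [0,-0.4,0],
    [0,-0.4,0],
    [0,0,0],
    [0,0,0],
  ],
  turn=[0,0,0,0,0,0],
)

```text
t: 8.75
ee_pos: [0.4847, 0.292, 0.322]
eef_rot: [[0.249, 0.969, 0.006], [0.969, -0.249, -0.0], [0.001, 0.006, -1.0]]
force: [8.6, -2.2, -6.2]
gripper_width: 0.107
gripper_force: 51.0
```

Request:
play_rows(
  grip=[0,0,0,0,0,0],
  translation=[
    [0,-0.4,0],
    [0,-0.4,0],
    [0,-0.4,0],
    [0,-0.2,0],
    [0,0,0],
    [0,0,0],
  ],
  turn=[0,0,0,0,0,0],
  squeeze=20,
)

```text
t: 9.25
ee_pos: [0.4721, 0.2952, 0.3225]
eef_rot: [[0.249, 0.968, 0.008], [0.968, -0.249, 0.0], [0.002, 0.008, -1.0]]
force: [9.8, -2.1, -4.8]
gripper_width: 0.112
gripper_force: 77.7
```

```bash
python3 - <<'E'
from h import *
t=vision.snapshot("side")[:,:,::-1]; cv2.imwrite("pics/s6.png",cv2.resize(t[110:220,205:300],None,fx=5,fy=5,interpolation=2))
print(totool([0.495,.277,0.40],-14.4))
E
```

```text
{'p': [0.4722, 0.2952, 0.3226], 'yang': np.float64(-14.43), 't': 9.3, 'shift': [-1.18, 2.73, -7.73], 'grip': (0.1139625817320929, 77.60938033461571), 'F': [9.3, -3.4, -2.3], 'turn': np.float64(-0.03), 'shift_after_turn': [-1.19, 2.67, -7.74]}
```

View pics/s6.png

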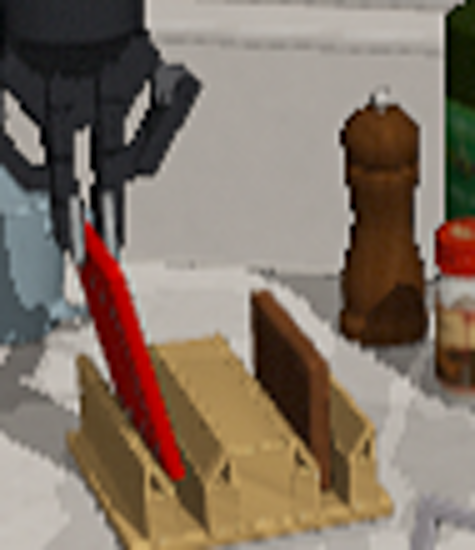

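The side view shows the board clearly tilted: its near edge runs from (125,270) to (183,478), roughly 12° real, with the lower edge in the slot. I'll add a little margin, hold, and then straighten.

Request:
play_rows(
  grip=[0,0,0,0,0,0,0],
  translation=[
    [0,-0.4,0],
    [0,-0.4,0],
    [0,0,0],
    [0,0,0],
    [0,0,0],
    [0,0,0],
    [0,0,0],
  ],
  turn=[0,0,0,0,0,0,0],
)

```text
t: 9.88
ee_pos: [0.4658, 0.2967, 0.3229]
eef_rot: [[0.25, 0.968, 0.012], [0.968, -0.25, 0.0], [0.003, 0.011, -1.0]]
force: [15.0, -4.3, -5.5]
gripper_width: 0.109
gripper_force: 91.9
```

```bash
python3 - <<'E'
from h import *
t=vision.snapshot("side"); 
for b,st,c in blobs(red(t),100):
    if 215<c[0]<260 and c[1]<215:
        k=cv2.findContours(b,0,2)[0][0]; print(cv2.approxPolyDP(cv2.convexHull(k),2,True)[:,0].tolist())
print(totool([0,0,0]))
E
```

```text
[[219, 154], [229, 171], [241, 203], [239, 205], [228, 188], [219, 164]]
{'p': [0.4658, 0.2967, 0.3229], 'yang': np.float64(-14.48), 't': 9.9333, 'shift': [-40.48, -38.04, 31.73], 'grip': (0.11196543645505973, 91.87407416291535), 'F': [14.2, -3.6, -4.8]}
```

```bash
python3 - <<'E'
from h import *
s=observe();R=np.array(s["eef_rot"]);p=np.array(s["ee_pos"])
P=[]
for q in((229,171),(241,204)):
    c,d=ray("side",q); c=R.T@(c-p); d=R.T@d; P.append(c+d*(-.062-c[0])/d[0])
v=P[0]-P[1]; print(np.round(P,4),np.linalg.norm(v),np.degrees(np.arctan2(abs(v[1]),abs(v[2]))))
E
```

```text
[[-0.062   0.0042  0.1815]
 [-0.062   0.03    0.2825]] 0.10416426828046124 14.367742782139107
```

The tilt measures about 14°, with the lower edge inside the mouth. Now straightening.

Request:
play_rows(
  grip=[0,0,0,0,0,0,0,0,0,0,0,0],
  translation=[
    [0,0.5,0],
    [0,0.5,0],
    [0,0.5,0],
    [0,0.5,0],
    [0,0.5,0],
    [0,0.5,0],
    [0,0.5,0],
    [0,0.2,0],
    [0,0,0],
    [0,0,0],
    [0,0,0],
    [0,0,0],
  ],
  turn=[0,0,0,0,0,0,0,0,0,0,0,0],
)

```text
t: 10.93
ee_pos: [0.4971, 0.2892, 0.3212]
eef_rot: [[0.247, 0.969, -0.001], [0.969, -0.247, -0.0], [-0.0, -0.001, -1.0]]
force: [0.4, 0.6, -1.7]
gripper_width: 0.107
gripper_force: 25.5
```

Request:
play_rows(
  grip=[0,0,0,0,0,0],
  translation=[
    [0,0,0.3],
    [0,0,0.3],
    [0,0,0.3],
    [0,0,0.1],
    [0,0,0],
    [0,0,0],
  ],
  turn=[0,0,0,0,0,0],
)

```text
t: 11.43
ee_pos: [0.4976, 0.289, 0.3112]
eef_rot: [[0.248, 0.969, -0.0], [0.969, -0.248, -0.0], [-0.0, -0.0, -1.0]]
force: [0.2, -0.6, -1.1]
gripper_width: 0.11
gripper_force: 25.4
```

Free so far, with no contact force. Continuing down to the floor in small steps.

Request:
play_rows(
  grip=[0,0,0,0,0,0],
  translation=[
    [0,0,0.3],
    [0,0,0.3],
    [0,0,0.2],
    [0,0,0],
    [0,0,0],
    [0,0,0],
  ],
  turn=[0,0,0,0,0,0],
)

```text
t: 11.93
ee_pos: [0.4976, 0.289, 0.3034]
eef_rot: [[0.248, 0.969, -0.0], [0.969, -0.248, -0.0], [-0.0, 0.0, -1.0]]
force: [0.3, -0.3, -1.5]
gripper_width: 0.112
gripper_force: 25.4
```

Request:
play_rows(
  grip=[0,0,0,0,0],
  translation=[
    [0,0,0.3],
    [0,0,0.2],
    [0,0,0],
    [0,0,0],
    [0,0,0],
  ],
  turn=[0,0,0,0,0],
)

```text
t: 12.35
ee_pos: [0.4986, 0.2892, 0.2998]
eef_rot: [[0.248, 0.969, 0.004], [0.969, -0.248, 0.002], [0.003, 0.003, -1.0]]
force: [1.8, 0.3, 8.2]
gripper_width: 0.11
gripper_force: 26.3
```

Contact came at TCP z 0.300, which puts the edge at about 14 mm by the hand measurement. That matches the floor at 12 mm. A quick check before I let go.

```bash
python3 - <<'E'
from h import *
t=vision.snapshot("side"); s=observe();R=np.array(s["eef_rot"]);p=np.array(s["ee_pos"])
w=vision.snapshot("top")
a=cv2.resize(t[110:220,205:300],None,fx=4,fy=4,interpolation=2); b=cv2.resize(w[140:240,140:240],None,fx=4,fy=4,interpolation=2)
c=np.zeros((440,800,3),np.uint8); c[:,:380]=a; c[:400,390:790]=b; cv2.imwrite("pics/c7.png",c[:,:,::-1])
E
```

```text
(no output)
```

View pics/c7.png

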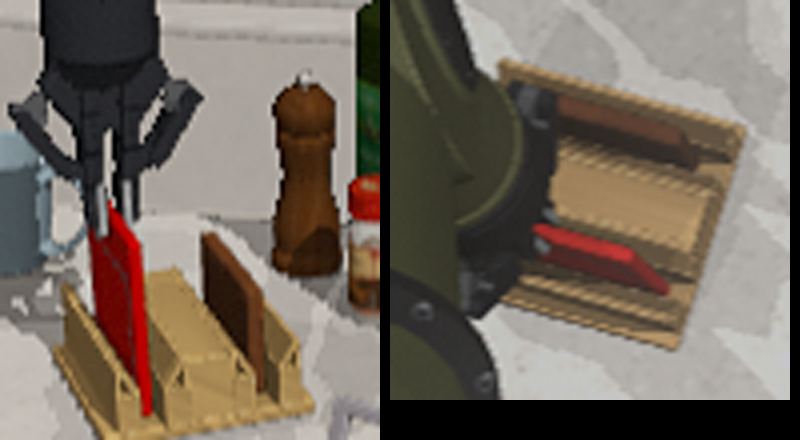

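The board stands upright in the near slot. Its near lower corner, at (147,415) in the side crop and (668,293) in the top crop, is about 12 mm inside the slot end, so it is roughly centred. I'll let go and rise.

Request:
play_rows(
  grip=[20,30,40,50,60,60,60,60],
  translation=[
    [0,0,0],
    [0,0,0],
    [0,0,0],
    [0,0,0],
    [0,0,0],
    [0,0,0],
    [0,0,0],
    [0,0,0],
  ],
  turn=[0,0,0,0,0,0,0,0],
)

```text
t: 13.12
ee_pos: [0.4976, 0.289, 0.2983]
eef_rot: [[0.248, 0.969, -0.0], [0.969, -0.248, -0.0], [-0.0, -0.0, -1.0]]
force: [-0.4, -0.1, 0.0]
gripper_width: 0.603
gripper_force: 0.0
```

Request:
play_rows(
  grip=[60,60,60,60,60,60,60,60,60,60],
  translation=[
    [0,0,-1],
    [0,0,-2],
    [0,0,-2],
    [0,0,-2],
    [0,0,-2],
    [0,0,-2],
    [0,0,-1],
    [0,0,0],
    [0,0,0],
    [0,0,0],
  ],
  turn=[0,0,0,0,0,0,0,0,0,0],
)

```text
t: 13.95
ee_pos: [0.4972, 0.289, 0.4173]
eef_rot: [[0.247, 0.969, -0.002], [0.969, -0.247, -0.001], [-0.001, -0.001, -1.0]]
force: [0.4, 0.1, 0.1]
gripper_width: 0.598
gripper_force: 0.0
```

```bash
python3 - <<'E'
from h import *
t=vision.snapshot("side"); s=observe();po=np.r_[np.array(s["eef_rot"]).ravel(),s["ee_pos"]]
w=vision.snapshot("wrist")
a=cv2.resize(t[110:220,205:300],None,fx=4,fy=4,interpolation=2); c=np.zeros((440,800,3),np.uint8); c[:,:380]=a; c[:400,390:790]=w[0:400,130:530]; cv2.imwrite("pics/c8.png",c[:,:,::-1])
for b,st,q in blobs(red(t),100):
    if 215<q[0]<260 and q[1]<215: print(cv2.approxPolyDP(cv2.convexHull(cv2.findContours(b,0,2)[0][0]),2,True)[:,0].tolist())
R=np.array(s["eef_rot"]);n=R[:,0]
print(po[9:].round(4), s["gripper_width"], np.round(s["force"],1)); np.save("w8.npy",po)
E
```

```text
[[228, 155], [240, 170], [241, 213], [229, 187]]
[0.4973 0.289  0.4171] 0.5950133206878093 [-1.1  0.5 -0.8]
```

View pics/c8.png

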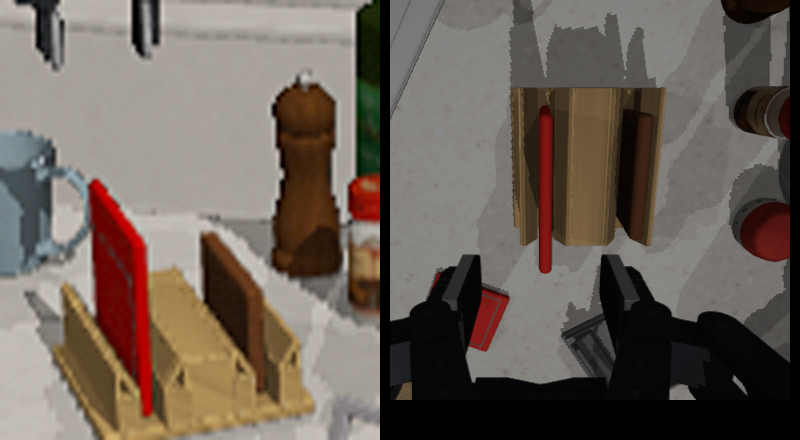

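The board stands alone and upright in the slot, with the gripper clear above it. In the wrist view its top runs over rows 105–272 and the rack over rows 88–245. One numeric check of centring and height.

```bash
python3 - <<'E'
from h import *
po=np.load("w8.npy");R=po[:9].reshape(3,3);p=po[9:]
f=lambda q,z:(R.T@(wplane(po,q,z)-p)).round(4)
col=130+545-390
print("board",f((col,105),.142),f((col,272),.142),"rack",f((257,245-0),.06),f((250,88),.06))
a,e=tri((240,170),(0,0)) if 0 else (None,None)
for q in((240.5,170.5),(241.5,213)):
    c,d=ray("side",q); c=R.T@(c-p); d=R.T@d; X=R@(c+d*(-.06-c[0])/d[0])+p; print("near corner world",X.round(4))
E
```

```text
board [0.0671 0.0032 0.275 ] [-0.0554  0.0037  0.2752] rack [-0.0699 -0.0228  0.3572] [ 0.0781 -0.0262  0.357 ]
near corner world [0.4866 0.2293 0.1371]
near corner world [0.4831 0.23   0.0128]
```

```bash
python3 -c "
from cell import job; print(job.hand_in())"
```

```text
the job is handed in; nothing more can be done
None
```

The red board is in the rack's near slot and the job is handed in: it went in tilted about 14°, and now stands upright on the floor (lower corner at about 13 mm, floor at 12 mm), centred to about 2 mm, with the gripper clear and no contact with the blue board planned or seen.

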